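# Lay out the alarmed souvenir showcase

## Robot

A 6-joint arm with a two-finger parallel gripper is mounted at the origin on the work surface. World frame = base frame: x ahead of the robot, y to its left, z up, the work surface at z = 0. Lengths are in mm, angles in rad, forces in N, time in s.
With the tool pointing down it reaches from about 250 to 800 mm from the base axis. Payload 8.5 kg.
Tool frame: the origin (TCP) lies midway between the tips of the shut fingers; the grasp point (between the pads) lies 19 mm behind it; z points along the fingers, y is the line along which they close (so a half turn about z gives the same grasp; the last joint's range is limited). The gripper opens to 85 mm and grips with 20 to 120 N. Pads are 22 mm wide; open, the fingers measure 114 mm over their backs; the gripper's body (76 mm by 85 mm) begins 54 mm behind the grasp point. The pads swing forward as they close: fully open they stand 13 mm farther back than shut.
Start: joints at [-1.196, 0.238, -0.013, 1.319, 0, 1.571], TCP at [192.177, -488.515, 231.276] pointing down, gripper open.
Joint ranges: [-2.66, 2.66], [-1.03, 1.9], [-1.14, 1.46], [-1.82, 2.27], [-1.45, 1.34], [-3.14, 3.14]. Speed limits (rad/s): [2.22, 2.22, 2.79, 3.14, 3.14, 3.14].

## Interface

Orientations are given as a unit quaternion [x, y, z, w].
In Python, from rig import arm, cams, ticket, models gives the robot as it stands.
- The arm moves only by the tool servo_tool, never from a script. Its argument "moves" is a list that holds one entry, the list of rows, each a list of 4 numbers: the shift along the world's x, y, z in mm, then the turn about the world's z in degrees. A call has 1 to 12 rows; each row shifts and turns the commanded pose from where the row before left it; what a row does not reach is not made up. A row lasts 1/10 s, in which the tool goes at most 50 mm and 8.59 degrees, less where a joint would pass 70% of its speed; a pose out of reach is approached as far as the arm can. A call with a gripper value outside its range is refused whole. "jaw" is the finger opening in mm, from 0 to 85.4, set as the call begins (left out, the last holds). The fingers move at their own pace and stop on an object; "newtons" is the grip in N (left out, the last holds). Time passes only in rows, so rows that do not move let the fingers close. It gives the time, the measured TCP pose, the force, the opening and the grip force at its end, in the units of the state.
- arm.get_obs(): the state, without advancing time (a new reading comes with each control period).
- cams.capture(name): name is "scene" or "top" or "wrist"; returns the picture (384x512x3 uint8, blue, green, red); there is no depth.
- cams.calibration(name): a dict with "camera_matrix" (3x3 intrinsics, pixels), "R" (3x3) and "t" (3): a world point X has camera coordinates R X + t. Camera axes: x right, y down, z forward; pixel columns grow to the right and rows downward; lengths in mm; the calibration is good to about 2 mm. A picture is of the moment at which its call begins: read the wrist's pose just before it. calibration takes no time and is no camera call; for the wrist camera it gives the pose at the moment of the call.
- ticket.hand_in(): hands the job in; it is judged then, once.
Trained networks look in the newest picture that a camera, given by its name, has taken for a name from the list of things; names that differ only in an ending like _2 or _b are one class to them, and where a whole thing is asked for, a point or a joint stands for the part that bears it (a point fixed in the world has none). Each returns a list of dicts, best first, with "conf" (0 to 1); they miss things now and then, are a little off and sometimes report something else, mostly with a low value. They report only what shows in the picture. A call takes as long as a camera call.
- models.silhouettes(camera, name): "pixels" (384x512 bool, what is visible of it) and "box" ([left, top, right, bottom] in pixels, round what is visible of it).
The state is a dict: "time_s": time; "qpos": joint angles; "qvel": joint speeds; "joint_torque": joint torques, N m; "eef_pos": TCP position; "eef_rot": TCP orientation; "wrist_force": force on the tool from outside, world axes, zero at the start; "wrist_torque": the same for the moment, N m; "opening": opening from 0.0 (shut) to 1.0 (fully open); "grasp_force": force on a finger pad.
Only numpy, scipy, OpenCV 4.12 (cv2) and the standard library are available. Lean on these libraries where they do the work, as an engineer would, in place of code of your own. Each camera call takes 0.05 s, during which the arm holds its last target. There are 200 camera calls.

## Task

Press the roller lever of the alarm box down just until it clicks, without overtravelling it, and let it up again: that switches the alarm off. Then slide the showcase's clear cover fully open, spread the heap of little drums over the floor of their bay, all lying flat in one layer with at least 20 mm clear between any two, and slide the cover fully shut. Last, press the roller lever once more just until it clicks and let it up to arm the alarm; leave everything else on the stall where it stands.

Things in the scene. Friction and masses are not known exactly. Their poses are not given: they have to be found in the camera images.
- case: flat wooden showcase fixed to the table, 260 (x) by 490 (y) mm, outer walls and middle wall 10 mm thick, their tops 50 mm above the table. Origin at its centre on the table. Two bays, each 240 (x) by 230 (y) mm inside: the goods bay on its -y side holds the drums; the +y bay holds bracelets under a fixed clear pane. The pane's top is 48 mm above the table. The clear sliding cover runs over both
- bay (a point): centre of the goods bay's floor, 6 mm above the table, axes as the showcase's: the inner walls are 120 mm away in x and 115 mm in y; wall tops are 44 mm above it
- cover (a joint): clear sliding cover, 256 by 238 by 6 mm, its top 58 mm above the table: 0 m shut over the goods bay, slides along the showcase's +y to 0.24 m (fully open, over the bracelet bay). About 2 N of friction, stays where it is left
- handle (a point): middle of the top of the cover's handle, an upright aluminium bar 50 mm long (showcase x), 14 mm thick (y) and 30 mm high that stands on the middle of the cover; this point is 88 mm above the table; the cover moves along this point's y
- alarm: grey alarm box fixed to the table, 105 (x) by 60 (y) by 42 mm high, origin at the centre of its underside; it stands to the left or the right of the showcase. On top it carries a roller lever microswitch: the steel lever is pivoted at the box's -x end, 68 mm above the table, and runs to +x with a white roller at its end. The pivot block, 12 by 22 mm, stands up to 72 mm above the table, 62 mm behind the roller
- roller (a point): centre of the white roller (16 mm across, 16 mm wide, axis along the alarm box's y), 60 mm from the lever's pivot; at rest 71 mm above the table, so the roller's top is at 79 mm. Push it straight down
- lever (a joint): roller lever angle in rad, 0 at rest, grows as the roller is pressed down (0.1 rad = 6 mm at the roller). It clicks at 0.15 rad (roller 9 mm down); from 0.27 rad on (16 mm down) it is overtravelled and would bend; solid stop at 0.36. A soft spring: about 1.3 N at the roller at rest, 2.5 N at the click, 3.5 N at 0.27; it springs back to 0 when released
- drum1: a small souvenir drum: plain wooden disc 40 mm across and 20 mm high, paper skins on both faces (the same either way up), about 30 g. Origin at its middle, z its axis
- drum2: a small souvenir drum: plain wooden disc 40 mm across and 20 mm high, paper skins on both faces (the same either way up), about 30 g. Origin at its middle, z its axis
- drum3: a small souvenir drum: plain wooden disc 40 mm across and 20 mm high, paper skins on both faces (the same either way up), about 30 g. Origin at its middle, z its axis
- drum4: a small souvenir drum: plain wooden disc 40 mm across and 20 mm high, paper skins on both faces (the same either way up), about 30 g. Origin at its middle, z its axis; not present in every start
- drum5: a small souvenir drum: plain wooden disc 40 mm across and 20 mm high, paper skins on both faces (the same either way up), about 30 g. Origin at its middle, z its axis; not present in every start
- drum6: a small souvenir drum: plain wooden disc 40 mm across and 20 mm high, paper skins on both faces (the same either way up), about 30 g. Origin at its middle, z its axis; not present in every start
- drum7: a small souvenir drum: plain wooden disc 40 mm across and 20 mm high, paper skins on both faces (the same either way up), about 30 g. Origin at its middle, z its axis; not present in every start
- drum8: a small souvenir drum: plain wooden disc 40 mm across and 20 mm high, paper skins on both faces (the same either way up), about 30 g. Origin at its middle, z its axis; not present in every start
- tin: bystander, to be left where it stands: green cash tin, 105 by 75 by 55 mm, on the other side of the showcase from the alarm box; origin at the centre of its underside
- mug: bystander, to be left where it stands: blue mug, 80 mm across, 90 mm high; origin at the centre of its underside
- bottle: bystander, to be left where it stands: amber glass bottle, 66 mm across, 200 mm high; origin at the centre of its underside
- bowl: bystander, to be left where it stands: terracotta bowl, 90 mm across, 40 mm high; origin at the centre of its underside
- bell: bystander, to be left where it stands: brass hand bell, 64 mm across, 66 mm high; origin at the centre of its underside

How it is judged (in metres and radians):
On the way, in this order (a step that is already met when the one before it is completed fails the run):
1. with the cover still shut, the roller lever is pressed past its click (0.15 rad) for 0.2 s (value of joint lever above 0.15 rad and value of joint cover below 0.03 m), for 0.2 s.
2. the lever is let up and the cover slid open (at least 220 mm) (value of joint lever below 0.04 rad and value of joint cover above 0.22 m), for 0.2 s.
3. the drums lie spread in one flat layer in their bay and the cover is shut over them (z of drum1 in the frame of bay between 0.004 and 0.014 m and x of drum1 in the frame of bay between -0.12 and 0.12 m and y of drum1 in the frame of bay between -0.115 and 0.115 m and z of drum2 in the frame of bay between 0.004 and 0.014 m and x of drum2 in the frame of bay between -0.12 and 0.12 m and y of drum2 in the frame of bay between -0.115 and 0.115 m and z of drum3 in the frame of bay between 0.004 and 0.014 m and x of drum3 in the frame of bay between -0.12 and 0.12 m and y of drum3 in the frame of bay between -0.115 and 0.115 m and z of drum4 in the frame of bay between 0.004 and 0.014 m and x of drum4 in the frame of bay between -0.12 and 0.12 m and y of drum4 in the frame of bay between -0.115 and 0.115 m and z of drum5 in the frame of bay between 0.004 and 0.014 m and x of drum5 in the frame of bay between -0.12 and 0.12 m and y of drum5 in the frame of bay between -0.115 and 0.115 m and z of drum6 in the frame of bay between 0.004 and 0.014 m and x of drum6 in the frame of bay between -0.12 and 0.12 m and y of drum6 in the frame of bay between -0.115 and 0.115 m and z of drum7 in the frame of bay between 0.004 and 0.014 m and x of drum7 in the frame of bay between -0.12 and 0.12 m and y of drum7 in the frame of bay between -0.115 and 0.115 m and z of drum8 in the frame of bay between 0.004 and 0.014 m and x of drum8 in the frame of bay between -0.12 and 0.12 m and y of drum8 in the frame of bay between -0.115 and 0.115 m and horizontal distance between each of drum2, drum3, drum4, drum5, drum6, drum7, drum8 and drum1 above 0.055 m and horizontal distance between each of drum3, drum4, drum5, drum6, drum7, drum8 and drum2 above 0.055 m and horizontal distance between each of drum4, drum5, drum6, drum7, drum8 and drum3 above 0.055 m and horizontal distance between each of drum5, drum6, drum7, drum8 and drum4 above 0.055 m and horizontal distance between each of drum6, drum7, drum8 and drum5 above 0.055 m and horizontal distance between each of drum7, drum8 and drum6 above 0.055 m and horizontal distance between drum8 and drum7 above 0.055 m and value of joint cover below 0.01 m), for 0.2 s.
4. with the cover shut, the roller lever is pressed past its click again for 0.2 s (value of joint lever above 0.15 rad and value of joint cover below 0.01 m), for 0.2 s.
At the end, for the whole second after the job is handed in: every drum lies flat on the floor of the goods bay (middle less than 14 mm above the floor), the centres of any two at least 55 mm apart (15 mm clear), at rest; cover within 10 mm of shut; lever let up (under 0.04 rad) (all of step 3 and linear speed of each of drum1, drum2, drum3, drum4, drum5, drum6, drum7, drum8 below 0.02 m/s and value of joint lever below 0.04 rad); the robot touches nothing.
It fails at once if the roller lever is overtravelled (beyond 0.27 rad) (value of joint lever above 0.27 rad).
It fails at once if a bystander is moved more than 30 mm (distance of any of tin, mug, bottle, bowl, bell from where it was at the start of the episode above 0.03 m).
Of drum4, drum5, drum6, drum7, drum8 only 3 to 5 are there at a start; the rules pass over those that are not, and their reading is None.
At some moment in a run one of drum1, drum2, drum3, drum4, drum5, drum6, drum7, drum8 may be knocked a few centimetres aside while the robot is not near it.
Once in a run the grip may slacken for a moment while it holds something.
It also fails if it takes over 210 s, if anything falls off the work surface, if the arm or the gripper's body presses on something with over 40 N, if the wrist force passes 120 N, or if a joint passes its speed limit or range.

## Working session

There is one attempt and no reset: what is moved stays moved. The work goes in short steps, Python scripts to look and compute and a tool call to move; the robot and the scene stay as the last step left them, time stands still between calls to the robot, and variables do not carry over. Pictures are saved under pics/ and viewed, at most 14 in all, crops included, and the job is handed in when it is done.

Besides the shell and the picture viewer there is one more tool, called after "Request:" as a command line: name --argument value ..., lists and objects as JSON in quotes. servo_tool: Moves the arm, as the interface text tells. Its arguments: {"type":"object","properties":{"moves":{"type":"array","items":{"type":"array","items":{"type":"array","items":{"type":"number"}}}},"jaw":{"type":"number"},"newtons":{"type":"number"}},"required":["moves"]}

```bash
ls; mkdir -p pics; python3 - <<'E'
from rig import arm,cams,models
import cv2,numpy as np
for n in ["top","scene"]:
    im=cams.capture(n); cv2.imwrite(f"pics/{n}0.png",im)
    c=cams.calibration(n); print(n,np.round(c["camera_matrix"],1).tolist(),np.round(c["R"],3).tolist(),np.round(c["t"],1).tolist())
for nm in ["case","cover","handle","alarm","roller","lever","drum1","tin","mug","bottle","bowl","bell"]:
    for d in models.silhouettes("top",nm):
        m=d["pixels"]; ys,xs=np.nonzero(m); print(nm,round(d["conf"],2),d["box"],m.sum(),round(xs.mean(),1),round(ys.mean(),1))
o=arm.get_obs(); print(o)
E
```

```text
pics
top [[476.1, 0.0, 255.2], [0.0, 476.1, 191.7], [0.0, 0.0, 1.0]] [[0.018, -1.0, 0.01], [-0.987, -0.02, -0.158], [0.158, -0.007, -0.987]] [-13.4, 478.2, 1732.0]
scene [[372.1, 0.0, 255.5], [0.0, 372.1, 186.0], [0.0, 0.0, 1.0]] [[0.362, 0.932, -0.011], [0.64, -0.257, -0.724], [-0.678, 0.255, -0.689]] [-174.2, -239.6, 1437.2]
case 0.89 [194.5, 137.5, 326.6, 211.3] 9389 259.3 173.2
cover 0.93 [260.0, 139.1, 324.5, 211.0] 4302 291.8 174.1
alarm 0.91 [132.1, 177.4, 163.6, 210.3] 530 146.9 193.8
alarm 0.38 [363.9, 137.8, 392.0, 163.0] 441 379.2 149.6
tin 0.63 [345.6, 183.2, 369.8, 214.3] 655 355.8 199.3
tin 0.21 [259.3, 137.5, 324.5, 213.6] 4343 291.9 174.0
mug 0.94 [119.8, 132.4, 147.5, 163.9] 539 133.0 146.0
bottle 0.92 [366.8, 139.2, 393.5, 162.1] 453 379.4 150.0
bottle 0.64 [259.4, 138.8, 322.4, 214.2] 4399 292.0 173.9
bowl 0.86 [157.7, 222.6, 182.7, 245.8] 386 168.6 234.3
bell 0.65 [329.6, 228.1, 347.5, 247.0] 231 337.1 235.3
{'time_s': 0.7, 'qpos': array([-1.19599750e+00,  2.38196287e-01, -1.34897253e-02,  1.31920012e+00,
        2.25541133e-05,  1.57079245e+00]), 'qvel': array([ 6.66724070e-05, -2.61720720e-03, -1.84725995e-03, -8.37786278e-04,
        1.67589821e-03,  5.22611795e-04]), 'joint_torque': array([-1.10826451e-03, -5.38429070e+01,  3.46645224e+01,  2.58280554e-03,
       -5.73665488e-05,  5.66378986e-06]), 'eef_pos': array([ 192.18699201, -488.51643914,  231.28217652]), 'eef_rot': array([ 9.82491696e-01,  1.86306372e-01,  2.71420698e-06, -4.62171240e-05]), 'wrist_force': array([ 0.18421919, -0.41006196, -0.40911876]), 'wrist_torque': array([ 0.02417869,  0.00796826, -0.06101335]), 'grasp_force': 0.0, 'opening': 1.0008376192845359}
```

View pictures.

```bash
python3 - <<'E'
import cv2
a=cv2.imread("pics/top0.png")[110:260,100:400]; cv2.imwrite("pics/top0c.png",cv2.resize(a,None,fx=2.66,fy=2.66,interpolation=cv2.INTER_CUBIC))
E
```

```text
(no output)
```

View pics/top0c.png

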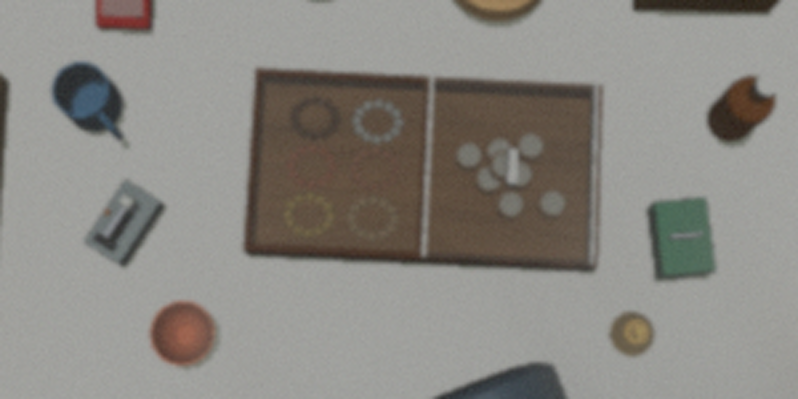

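View pics/scene0.png

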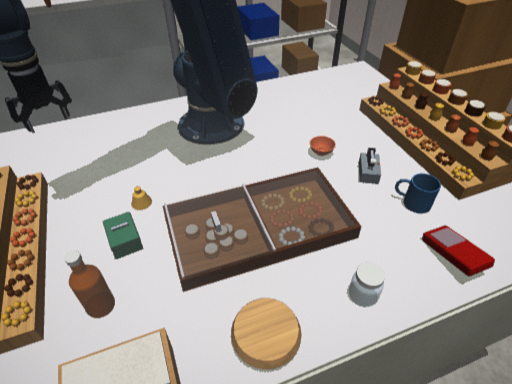

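```bash
cat > h.py <<'E'
import numpy as np,cv2
from rig import arm,cams,models
def p2w(c,uv,z):
    K=np.array(c["camera_matrix"]);R=np.array(c["R"]);t=np.array(c["t"])
    uv=np.atleast_2d(uv).astype(float)
    d=(R.T@np.linalg.inv(K)@np.c_[uv,np.ones(len(uv))].T).T
    o=-R.T@t
    return o+d*((z-o[2])/d[:,2])[:,None]
def w2p(c,X):
    K=np.array(c["camera_matrix"]);R=np.array(c["R"]);t=np.array(c["t"])
    p=(K@(R@np.atleast_2d(X).T+t[:,None])).T
    return p[:,:2]/p[:,2:]
def pose():
    o=arm.get_obs();q=o["eef_rot"]
    from scipy.spatial.transform import Rotation as Ro
    M=Ro.from_quat(q).as_matrix()
    print("t",round(o["time_s"],2),"tcp",np.round(o["eef_pos"],1),"yaw of tool y",round(float(np.degrees(np.arctan2(M[1,1],M[0,1]))),2),"tilt",np.round(M[:2,2],3),"F",np.round(o["wrist_force"],1),"open",round(o["opening"],3),"gf",o["grasp_force"])
    return o
E
python3 - <<'E'
from h import *
pose()
c=cams.calibration("top")
cr=np.array([[257,70],[602,86],[597,269],[246,253]])/2.66+[100,110]
P=p2w(c,cr,50);print("case",P.round(1).tolist(),P.mean(0).round(1))
print([np.linalg.norm(P[i]-P[(i+1)%4]).round(1) for i in range(4)])
cv2.imwrite("pics/dummy.png",cams.capture("top"))
for nm,z in [("alarm",42),("tin",55),("mug",45),("bottle",100),("bowl",20),("bell",33)]:
    for d in models.silhouettes("top",nm)[:1]:
        ys,xs=np.nonzero(d["pixels"]);print(nm,p2w(c,[xs.mean(),ys.mean()],z).round(0))
        if nm=="alarm": print(cv2.minAreaRect(np.c_[xs,ys].astype(np.float32)))
print("handle",p2w(c,np.array([514,166])/2.66+[100,110],80))
print("roller?",p2w(c,np.array([[124,200],[105,243]])/2.66+[100,110],70))
w=cams.calibration("wrist");print(-np.array(w["R"]).T@w["t"],w["R"],w["camera_matrix"])
E
```

```text
t 0.7 tcp [ 192.2 -488.5  231.3] yaw of tool y -68.53 tilt [-0.  0.] F [ 0.2 -0.4 -0.4] open 1.001 gf 0.0
case [[682.7, 219.8, 50.0], [669.7, -268.1, 50.0], [409.2, -259.8, 50.0], [421.9, 225.1, 50.0]] [545.9 -20.8  50. ]
[np.float64(488.0), np.float64(260.6), np.float64(485.1), np.float64(260.8)]
alarm [[313. 309.  42.]]
((168.5, 234.5), (23.0, 23.0), 90.0)
tin [[ 455. -376.   55.]]
mug [[639. 456.  45.]]
bottle [[ 632. -453.  100.]]
bowl [[314. 313.  20.]]
bell [[ 325. -308.   33.]]
handle [[ 545.79495761 -141.64121254   80.        ]]
roller? [[489.34238172 392.58490511  70.        ]
 [429.33820746 415.21176169  70.        ]]
[ 255.92199214 -463.18600516  375.11129814] [[ 3.65552403e-01 -9.30790743e-01 -1.81071371e-04]
 [-8.95628261e-01 -3.51795881e-01  2.72194190e-01]
 [-2.53419532e-01 -9.93390676e-02 -9.62242324e-01]] [[328.56577129   0.         255.40593508]
 [  0.         328.56577129 187.54236384]
 [  0.           0.           1.        ]]
```

Request:
servo_tool --moves '[[[10, 37, 2, 6.5], [10, 37, 2, 6.5], [10, 37, 2, 6.5], [10, 37, 2, 6.5], [10, 37, 2, 6.5], [10, 37, 2, 6.5], [10, 37, 2, 6.5], [10, 37, 2, 6.5], [10, 37, 2, 6.5], [10, 37, 2, 6.5], [10, 37, 2, 6.5], [10, 37, 2, 6.5]]]' --jaw 0

```text
time_s: 2.25
eef_pos: [312.3, -43.0, 255.7]
eef_rot: [0.645, 0.765, 0.0, 0.0]
wrist_force: [1.0, -0.8, -0.1]
opening: -0.003
grasp_force: 0.0
```

Request:
servo_tool --moves '[[[10, 37, 0, 6.5], [10, 37, 0, 6.5], [10, 37, 0, 6.5], [10, 37, 0, 6.5], [10, 37, 0, 6.5], [10, 37, 0, 6.5], [10, 37, 0, 6.5], [10, 37, 0, 6.5], [10, 37, 0, 6.5], [11, 37, 0, 6.5], [11, 37, 0, 6.5], [0, 0, 0, 0]]]'

```text
time_s: 3.45
eef_pos: [425.0, 366.3, 254.0]
eef_rot: [0.076, 0.997, 0.0, -0.0]
wrist_force: [0.6, 0.7, -0.3]
opening: 0.001
grasp_force: 0.0
```

```bash
python3 - <<'E'
from h import *
pose();c=cams.calibration("wrist")
import json
json.dump({k:np.array(v).tolist() for k,v in c.items()},open("w1.json","w"))
im=cams.capture("wrist");cv2.imwrite("pics/w1.png",im)
for nm in ["alarm","roller","lever"]:
    for d in models.silhouettes("wrist",nm):
        ys,xs=np.nonzero(d["pixels"]);print(nm,d["conf"],d["box"],len(xs),p2w(c,[xs.mean(),ys.mean()],42),cv2.minAreaRect(np.c_[xs,ys].astype(np.float32)))
E
```

```text
t 3.45 tcp [425.  366.3 254. ] yaw of tool y 81.33 tilt [-0.  0.] F [ 0.6  0.7 -0.3] open 0.001 gf 0.0
alarm 0.56 [248.2, 135.8, 331.5, 234.4] 5015 [[460.53780121 401.32846008  42.        ]] ((290.86395263671875, 187.59671020507812), (57.603389739990234, 92.81819152832031), 23.629377365112305)
roller 0.8 [274.7, 169.7, 310.3, 232.3] 624 [[481.85138054 400.30318525  42.        ]] ((295.60003662109375, 200.80001831054688), (17.88854217529297, 59.92662048339844), 26.56505012512207)
lever 0.91 [275.6, 175.6, 313.6, 227.6] 565 [[482.91210733 399.23193361  42.        ]] ((291.6000061035156, 199.6999969482422), (17.39252471923828, 58.50212860107422), 18.43494987487793)
```

View pics/w1.png

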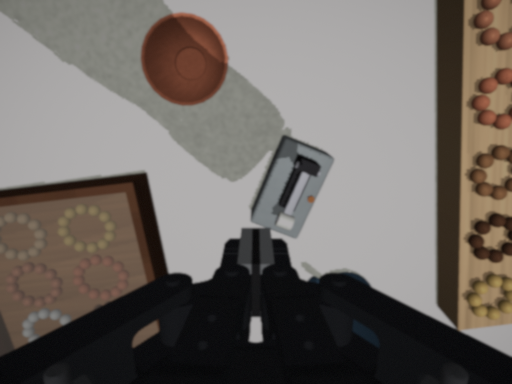

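```bash
python3 - <<'E'
import cv2
a=cv2.imread("pics/w1.png")[125:245,230:350]; cv2.imwrite("pics/w1c.png",cv2.resize(a,(600,600),interpolation=cv2.INTER_CUBIC))
E
```

```text
(no output)
```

View pics/w1c.png

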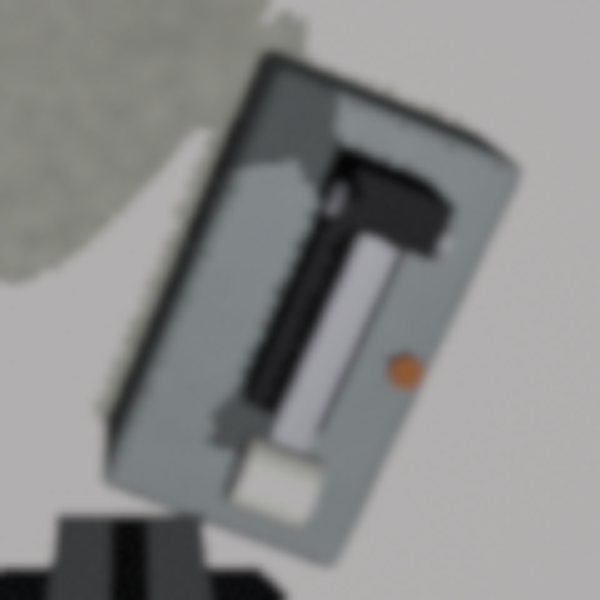

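```bash
python3 - <<'E'
from h import *;import json
c=json.load(open("w1.json"))
f=lambda p,z:p2w(c,np.array(p)/5+[230,125],z)
r=f([[280,485]],74);b=f([[392,205]],72);print(r,b,np.linalg.norm((r-b)[:,:2]))
B=f([[268,58],[518,165],[328,565],[108,480]],42);print(B.round(1),B.mean(0),[np.linalg.norm(B[i]-B[(i+1)%4]).round(1) for i in range(4)])
ax=(B[2]+B[3]-B[0]-B[1])[:2];print("yaw",np.degrees(np.arctan2(ax[1],ax[0])))
E
```

```text
[[489.09959288 389.26899858  74.        ]] [[433.1493809  419.41115942  72.        ]] 63.5529391989956
[[404.  400.4  42. ]
 [435.5 451.6  42. ]
 [523.9 399.1  42. ]
 [494.9 351.3  42. ]] [464.57283662 400.6081556   42.        ] [np.float64(60.2), np.float64(102.9), np.float64(55.9), np.float64(103.4)]
yaw -29.53984780508721
```

Request:
servo_tool --moves '[[[16, 6, -30, 0], [16, 6, -30, 0], [16, 6, -30, 0], [16, 6, -30, 0], [0, 0, -30, 0], [0, 0, -14, 0], [0, 0, -6, 0], [0, 0, 0, 0]]]'

```text
time_s: 4.45
eef_pos: [488.0, 385.5, 85.3]
eef_rot: [0.079, 0.997, -0.0, -0.0]
wrist_force: [0.2, 0.1, -0.0]
opening: 0.001
grasp_force: 0.0
```

Request:
servo_tool --moves '[[[0, 0, -3, 0], [0, 0, -3, 0], [0, 0, -3, 0], [0, 0, 0, 0], [0, 0, 0, 0]]]'

```text
time_s: 4.95
eef_pos: [488.5, 386.7, 76.7]
eef_rot: [0.079, 0.997, 0.0, 0.0]
wrist_force: [1.4, -0.7, 2.0]
opening: 0.001
grasp_force: 0.8
```

Request:
servo_tool --moves '[[[0.5, 2, -3, 0], [0, 0, -3, 0], [0, 0, -2, 0], [0, 0, 0, 0], [0, 0, 0, 0]]]'

```text
time_s: 5.45
eef_pos: [488.8, 388.6, 68.3]
eef_rot: [0.079, 0.997, 0.0, 0.0]
wrist_force: [1.8, -0.1, 2.3]
opening: 0.001
grasp_force: 1.3
```

Request:
servo_tool --moves '[[[0, 0, -1, 0], [0, 0, 0, 0], [0, 0, 0, 0], [0, 0, 0, 0]]]'

```text
time_s: 5.85
eef_pos: [488.8, 388.6, 67.4]
eef_rot: [0.079, 0.997, 0.0, 0.0]
wrist_force: [2.2, -0.3, 2.8]
opening: -0.0
grasp_force: 1.4
```

Request:
servo_tool --moves '[[[0, 0, -1, 0], [0, 0, 0, 0], [0, 0, 0, 0], [0, 0, 0, 0], [0, 0, 20, 0], [0, 0, 35, 0], [0, 0, 35, 0], [4, -40, 0, 0.7], [4, -45, 0, 0.7], [4, -45, 0, 0.7], [4, -45, 0, 0.7], [4, -45, 0, 0.7]]]'

```text
time_s: 7.05
eef_pos: [507.6, 166.8, 155.8]
eef_rot: [0.048, 0.999, -0.0, -0.001]
wrist_force: [0.4, 0.4, -0.5]
opening: 0.001
grasp_force: 0.0
```

Request:
servo_tool --moves '[[[6, -45, 0, 0.7], [6, -45, 0, 0.7], [6, -45, 0, 0.7], [6, -45, 0, 0.7], [6, -45, 0, 0.7], [5, -45, 0, 0.5], [2, -35, 0, 0], [0, -8, 0, 0], [0, 0, 0, 0]]]' --jaw 50

```text
time_s: 7.95
eef_pos: [544.9, -145.3, 155.6]
eef_rot: [0.014, 1.0, 0.0, -0.001]
wrist_force: [0.2, 0.1, 0.9]
opening: 0.585
grasp_force: 0.0
```

```bash
python3 - <<'E'
from h import *
pose();c=cams.calibration("wrist")
cv2.imwrite("pics/w2.png",cams.capture("wrist"))
print("handle pred px",w2p(c,[[546,-141,88]]))
for d in models.silhouettes("wrist","handle"):
    ys,xs=np.nonzero(d["pixels"]);print(d["conf"],d["box"],len(xs),cv2.minAreaRect(np.c_[xs,ys].astype(np.float32)))
c=cams.calibration("top")
cams.capture("top");[print(d["conf"],d["box"]) for d in models.silhouettes("top","lever")]
E
```

```text
t 7.95 tcp [ 544.9 -145.3  155.6] yaw of tool y 88.34 tilt [-0.002  0.001] F [0.2 0.1 0.9] open 0.585 gf 0.0
handle pred px [[261.63192329 202.78615948]]
0.95 [84.8, 2.5, 452.6, 331.9] 93629 ((266.5, 168.0), (330.0, 365.0), 90.0)
```

View pics/w2.png

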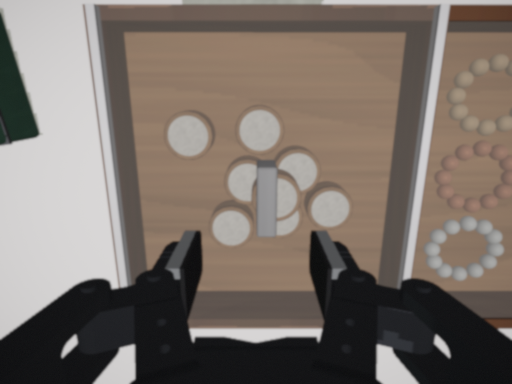

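```bash
python3 - <<'E'
from h import *
c=cams.calibration("wrist")
print(p2w(c,[[266.5,166],[266.5,235],[266.5,200]],88).round(1))
print("walls z50",p2w(c,[[96,7],[437,7],[412,290],[126,290]],50).round(1))
E
```

```text
[[ 521.4 -135.1   88. ]
 [ 570.6 -135.9   88. ]
 [ 544.9 -135.4   88. ]]
walls z50 [[ 415.5 -248.8   50. ]
 [ 421.4  -15.4   50. ]
 [ 642.4   -9.6   50. ]
 [ 636.  -257.5   50. ]]
```

Request:
servo_tool --moves '[[[1, 8, -30, 0.2], [0, 0, -30, 0], [0, 0, -24, 0], [0, 0, -6, 0], [0, 0, 0, 0]]]'

```text
time_s: 8.65
eef_pos: [546.2, -135.4, 65.9]
eef_rot: [0.011, 1.0, 0.0, -0.001]
wrist_force: [-0.4, -0.8, 1.1]
opening: 0.587
grasp_force: 0.0
```

Request:
servo_tool --moves '[[[0, 0, 0, 0], [0, 0, 0, 0], [0, 0, 0, 0], [0, 0, 0, 0], [0, 0, 0, 0], [0, 0, 0, 0]]]' --jaw 5 --newtons 25

```text
time_s: 9.25
eef_pos: [547.6, -136.7, 67.7]
eef_rot: [0.012, 1.0, -0.0, 0.001]
wrist_force: [-0.6, 0.9, 6.6]
opening: 0.157
grasp_force: 27.1
```

Request:
servo_tool --moves '[[[0.6, 20, 0, 0], [0.6, 30, 0, 0], [0.7, 30, 0, 0], [0.7, 30, 0, 0], [0.8, 30, 0, 0], [0.8, 30, 0, 0], [0.7, 30, 0, 0], [0.6, 20, 0, 0], [0.4, 14, 0, 0], [0.1, 4, 0, 0], [0, 0, 0, 0], [0, 0, 0, 0]]]'

```text
time_s: 10.45
eef_pos: [554.6, 101.7, 67.7]
eef_rot: [0.012, 1.0, 0.0, 0.002]
wrist_force: [4.8, 1.6, 6.3]
opening: 0.158
grasp_force: 27.1
```

Request:
servo_tool --moves '[[[0, 1, 0, 0], [0, 1, 0, 0], [0, 0, 0, 0]]]'

```text
time_s: 10.75
eef_pos: [554.6, 101.8, 67.7]
eef_rot: [0.012, 1.0, -0.001, 0.002]
wrist_force: [4.5, -8.7, 7.5]
opening: 0.157
grasp_force: 27.1
```

Request:
servo_tool --moves '[[[0, 0, 0, 0], [0, 0, 0, 0], [0, 0, 0, 0], [0, 0, 30, 0], [0, 0, 40, 0], [0, -40, 40, 0], [-10, -40, 20, 0], [-10, -40, 0, 0], [-10, -40, 0, 0], [-10, -40, 0, 0], [0, -40, 0, 0], [0, 0, 0, 0]]]' --jaw 55

```text
time_s: 11.95
eef_pos: [512.1, -135.6, 191.5]
eef_rot: [0.014, 1.0, -0.0, -0.0]
wrist_force: [0.5, 0.7, -0.1]
opening: 0.645
grasp_force: 0.0
```

```bash
cat > look.py <<'E'
from h import *
import sys,json
pose();c=cams.calibration("wrist");im=cams.capture("wrist");cv2.imwrite(f"pics/{sys.argv[1]}.png",im)
json.dump({k:np.array(v).tolist() for k,v in c.items()},open(sys.argv[1]+".json","w"))
for d in models.silhouettes("wrist","drum1"):
    ys,xs=np.nonzero(d["pixels"])
    b=d["box"]
    print(round(d["conf"],2),np.round(b),len(xs),np.round([xs.mean(),ys.mean()]),"z26:",p2w(c,[xs.mean(),ys.mean()],24)[0,:2].round(0))
E
python3 look.py w3
```

```text
t 11.95 tcp [ 512.1 -135.6  191.5] yaw of tool y 88.44 tilt [-0.    -0.001] F [ 0.5  0.7 -0.1] open 0.645 gf 0.0
0.93 [246. 193. 286. 240.] 1555 [264. 216.] z26: [ 561. -129.]
0.89 [288. 201. 330. 244.] 1286 [309. 223.] z26: [570. -83.]
0.86 [165. 141. 214. 186.] 1553 [189. 164.] z26: [ 505. -199.]
0.82 [227. 136. 272. 182.] 1455 [249. 160.] z26: [ 503. -141.]
0.7 [260. 171. 305. 215.] 1085 [284. 190.] z26: [ 534. -108.]
0.66 [248. 227. 290. 254.] 501 [271. 242.] z26: [ 589. -122.]
0.57 [206. 221. 247. 264.] 1373 [226. 240.] z26: [ 586. -168.]
```

View pics/w3.png

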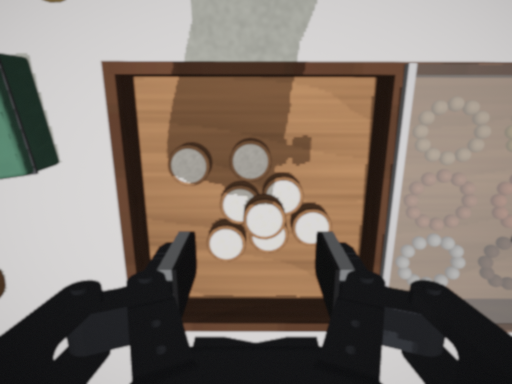

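```bash
python3 - <<'E'
import cv2
a=cv2.imread("pics/w3.png")[120:280,140:353]; cv2.imwrite("pics/w3c.png",cv2.resize(a,(799,600),interpolation=cv2.INTER_CUBIC))
E
python3 - <<'E'
from h import *;import json
c=json.load(open("w3.json"))
print(p2w(c,[[135,77],[377,77],[366,298],[151,298]],6).round(1).tolist())
print(p2w(c,[[118,74],[393,74]],50).round(1).tolist())
P=p2w(c,[[190,161],[250,158],[284,191],[238,202],[268,237],[311,224],[227,241]],26);print(P.round(0).tolist(),p2w(c,[[265,215]],46).round(0))
E
```

```text
[[423.3, -247.8, 6.0], [429.7, -17.7, 6.0], [671.2, -12.8, 6.0], [664.5, -260.1, 6.0]]
[[423.2, -246.2, 50.0], [429.5, -20.2, 50.0]]
[[502.0, -198.0, 26.0], [501.0, -140.0, 26.0], [534.0, -108.0, 26.0], [545.0, -154.0, 26.0], [583.0, -125.0, 26.0], [570.0, -81.0, 26.0], [586.0, -167.0, 26.0]] [[ 551. -128.   46.]]
```

View pics/w3c.png

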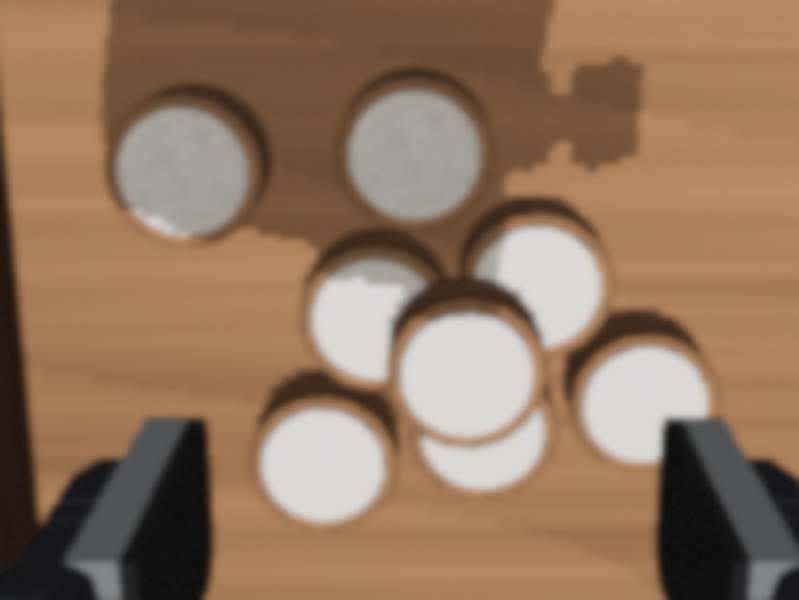

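```bash
cat > plan.py <<'E'
import numpy as np
C=np.array([546.6,-136.]);th=np.radians(-1.6);Rb=np.array([[np.cos(th),-np.sin(th)],[np.sin(th),np.cos(th)]])
slots={(i,j):C+Rb@np.array([78*i,70*j]) for i in(-1,0,1) for j in(-1,0,1)}
def clear(p,yaw,others,op=52):
    u=np.array([np.cos(np.radians(yaw)),np.sin(np.radians(yaw))]);v=np.array([-u[1],u[0]]);best=99
    for s in(1,-1):
        c=p+s*u*(op/2+7.25)
        for o in others:
            d=o-c;a=max(abs(d@u)-7.25,0);b=max(abs(d@v)-11,0);best=min(best,np.hypot(a,b)-20)
        for k in(1,-1):
            for l in(1,-1):
                q=Rb.T@(c+k*u*7.25+l*v*11-C);best=min(best,120-abs(q[0]),115-abs(q[1]))
    return best
def opt(p,q,others):
    r=[(min(clear(p,y,others),clear(q,y,others)),y) for y in range(-75,105,5)]+[(min(clear(p,88.4,others),clear(q,88.4,others))+1,88.4)]
    return max(r)
E
python3 - <<'E'
from h import *;import json
from plan import *
c=json.load(open("w3.json"))
px=[[188.5,165.3],[250.4,161.3],[283.2,196.5],[239.2,205.3],[268.8,234],[312,228],[225.9,243]]
D=dict(zip("ABCDFGH",p2w(c,px,26)[:,:2]));E=p2w(c,[[264.5,220.3]],46)[0,:2]
print({k:v.round(1).tolist() for k,v in D.items()},"E",E.round(1))
for y in range(-75,105,15): print(y,round(clear(slots[1,0],y,list(D.values())),1),end=" | ")
tgt=dict(A=(-1,-1),B=(-1,0),C=(-1,1),D=(0,-1),F=(0,1),G=(1,1),H=(1,-1))
cur=dict(D);cur["E"]=slots[1,0];left=set(tgt);print()
while left:
    r=[]
    for k in left:
        o=[v for n,v in cur.items() if n!=k]; s=slots[tgt[k]]
        if min(np.hypot(*(x-s)) for x in o)<50: continue
        r.append((*opt(cur[k],s,o),k))
    m=max(r);print(m,cur[m[2]].round(1),"->",slots[tgt[m[2]]].round(1));left.remove(m[2]);cur[m[2]]=slots[tgt[m[2]]]
E
```

```text
{'A': [506.1, -199.8], 'B': [503.9, -140.2], 'C': [540.0, -109.0], 'D': [548.0, -152.8], 'F': [579.6, -123.9], 'G': [574.3, -80.0], 'H': [588.4, -168.1]} E [ 556.7 -128.3]
-75 8.7 | -60 0.8 | -45 -9.3 | -30 -14.4 | -15 -13.4 | 0 -14.5 | 15 -11.2 | 30 -14.3 | 45 -13.8 | 60 -13.6 | 75 -3.8 | 90 5.1 | 
(np.float64(6.365634982905394), -50, 'A') [ 506.1 -199.8] -> [ 466.7 -203.8]
(np.float64(8.238242441889565), 100, 'B') [ 503.9 -140.2] -> [ 468.6 -133.8]
(np.float64(1.8489266783488176), -35, 'G') [574.3 -80. ] -> [626.5 -68.2]
(np.float64(5.564210995052331), 45, 'C') [ 540. -109.] -> [470.6 -63.8]
(np.float64(3.1153452586209482), 100, 'D') [ 548.  -152.8] -> [ 544.6 -206. ]
(np.float64(8.84674238172504), 40, 'F') [ 579.6 -123.9] -> [548.6 -66. ]
(np.float64(6.8852093921003075), -50, 'H') [ 588.4 -168.1] -> [ 622.6 -208.2]
```

Request:
servo_tool --moves '[[[15, 2, -40, 0], [15, 3, -40, 0], [15, 2, -40, 0], [0, 0, -25, 0], [0, 0, -12, 0], [0, 0, -4, 0], [0, 0, 0, 0]]]' --jaw 52

```text
time_s: 12.75
eef_pos: [557.8, -124.4, 31.1]
eef_rot: [0.011, 1.0, -0.0, 0.0]
wrist_force: [0.3, 0.1, 0.1]
opening: 0.604
grasp_force: 0.0
```

Request:
servo_tool --moves '[[[0, 0, 0, 0], [0, 0, 0, 0], [0, 0, 0, 0], [0, 0, 0, 0], [0, 0, 0, 0]]]' --jaw 32 --newtons 20

```text
time_s: 13.25
eef_pos: [558.6, -125.0, 32.2]
eef_rot: [0.012, 1.0, -0.0, 0.001]
wrist_force: [-1.7, 2.0, 7.9]
opening: 0.461
grasp_force: 20.7
```

Request:
servo_tool --moves '[[[0, 0, 25, 0], [0, 0, 25, 0], [22, -4, 0, 0], [22, -5, 0, 0], [22, -4, 0, 0], [0, 0, -20, 0], [0, 0, -20, 0], [0, 0, -15, 0], [0, 0, -10, 0], [0, 0, 0, 0], [0, 0, 0, 0], [0, 0, 0, 0]]]'

```text
time_s: 14.45
eef_pos: [624.4, -138.0, 16.7]
eef_rot: [0.012, 1.0, -0.0, 0.001]
wrist_force: [-0.1, -0.7, -0.7]
opening: 0.451
grasp_force: 20.3
```

Request:
servo_tool --moves '[[[0, 0, -2, 0], [0, 0, -2, 0], [0, 0, 0, 0], [0, 0, 0, 0]]]'

```text
time_s: 14.85
eef_pos: [624.1, -138.0, 12.2]
eef_rot: [0.012, 1.0, -0.0, 0.001]
wrist_force: [-0.5, -0.3, 5.3]
opening: 0.454
grasp_force: 20.7
```

Request:
servo_tool --moves '[[[0, 0, 0, 0], [0, 0, 0, 0], [0, 0, 0, 0], [0, 0, 25, 0], [0, 0, 30, 0], [-25, -13, 0, 7], [-25, -13, 0, 7], [-25, -13, 0, 7], [-25, -13, 0, 7], [-18, -10, 0, 7], [0, 0, 0, 6.6], [0, 0, 0, 0]]]' --jaw 52

```text
time_s: 16.05
eef_pos: [505.2, -200.2, 66.7]
eef_rot: [-0.345, 0.939, -0.0, 0.0]
wrist_force: [0.3, -0.0, 0.2]
opening: 0.608
grasp_force: 0.0
```

Request:
servo_tool --moves '[[[0, 0, -20, 0], [0, 0, -20, 0], [0, 0, 0, 0], [0, 0, 0, 0]]]'

```text
time_s: 16.45
eef_pos: [505.8, -199.6, 26.6]
eef_rot: [-0.344, 0.939, 0.0, -0.0]
wrist_force: [-0.1, -0.9, 0.6]
opening: 0.607
grasp_force: 0.0
```

Request:
servo_tool --moves '[[[0, 0, -12, 0], [0, 0, -5, 0], [0, 0, 0, 0], [0, 0, 0, 0]]]'

```text
time_s: 16.85
eef_pos: [505.7, -199.9, 9.7]
eef_rot: [-0.344, 0.939, -0.0, -0.0]
wrist_force: [0.8, -0.3, 0.3]
opening: 0.609
grasp_force: 0.0
```

Request:
servo_tool --moves '[[[0, 0, 0, 0], [0, 0, 0, 0], [0, 0, 0, 0], [0, 0, 0, 0], [0, 0, 20, 0], [0, 0, 15, 0], [-20, -2, 0, 0], [-19, -2, 0, 0], [0, 0, -15, 0], [0, 0, -15, 0], [0, 0, 0, 0], [0, 0, 0, 0]]]' --jaw 32

```text
time_s: 18.05
eef_pos: [466.6, -203.8, 14.7]
eef_rot: [-0.344, 0.939, 0.0, -0.0]
wrist_force: [0.4, 0.3, -0.7]
opening: 0.456
grasp_force: 20.4
```

Request:
servo_tool --moves '[[[0, 0, -3, 0], [0, 0, -2, 0], [0, 0, 0, 0]]]'

```text
time_s: 18.35
eef_pos: [467.2, -204.0, 10.1]
eef_rot: [-0.344, 0.939, -0.0, 0.0]
wrist_force: [0.4, 0.0, 1.7]
opening: 0.455
grasp_force: 20.5
```

Request:
servo_tool --moves '[[[0, 0, 0, 0], [0, 0, 0, 0], [0, 0, 0, 0], [0, 0, 25, 0], [0, 0, 25, 0], [9, 16, 0, -7.5], [9, 16, 0, -7.5], [10, 16, 0, -7.5], [9, 16, 0, -7.5], [0, 0, -25, 0], [0, 0, 0, 0], [0, 0, 0, 0]]]' --jaw 52

```text
time_s: 19.55
eef_pos: [503.1, -139.8, 34.5]
eef_rot: [-0.09, 0.996, 0.0, -0.001]
wrist_force: [-0.7, 0.2, -0.0]
opening: 0.616
grasp_force: 0.0
```

Down, grip B, carry to (468.6,-133.8).

Request:
servo_tool --moves '[[[0.5, 0, -15, 0], [0, 0, -10, 0], [0, 0, 0, 0], [0, 0, 0, 0]]]'

```text
time_s: 19.95
eef_pos: [504.1, -140.1, 9.9]
eef_rot: [-0.089, 0.996, 0.0, -0.0]
wrist_force: [0.3, 1.0, -0.0]
opening: 0.609
grasp_force: 0.0
```

Request:
servo_tool --moves '[[[0, 0, 0, 0], [0, 0, 0, 0], [0, 0, 0, 0], [0, 0, 0, 0], [0, 0, 20, 0], [0, 0, 15, 0], [-17, 3, 0, 0], [-18, 3, 0, 0], [0, 0, -15, 0], [0, 0, -15, 0], [0, 0, 0, 0], [0, 0, 0, 0]]]' --jaw 32

```text
time_s: 21.15
eef_pos: [469.2, -133.8, 14.8]
eef_rot: [-0.09, 0.996, 0.0, -0.0]
wrist_force: [-0.2, -0.5, -0.4]
opening: 0.456
grasp_force: 20.4
```

Request:
servo_tool --moves '[[[0, 0, -3, 0], [0, 0, -2, 0], [0, 0, 0, 0]]]'

```text
time_s: 21.45
eef_pos: [469.8, -134.0, 10.4]
eef_rot: [-0.09, 0.996, -0.0, 0.001]
wrist_force: [-1.6, 0.0, 5.6]
opening: 0.46
grasp_force: 21.0
```

Request:
servo_tool --moves '[[[0, 0, 0, 0], [0, 0, 0, 0], [0, 0, 0, 0], [0, 0, 25, 0], [5, 0, 40, -4], [10, 0, 40, -4], [10, 0, 40, -3], [15, 0, 35, 0], [0, 0, 0, 0], [0, 0, 0, 0]]]' --jaw 52

```text
time_s: 22.45
eef_pos: [509.6, -133.9, 190.0]
eef_rot: [0.006, 1.0, -0.0, 0.001]
wrist_force: [-0.6, -0.2, -1.3]
opening: 0.611
grasp_force: 0.0
```

```bash
python3 look.py w4; python3 - <<'E'
import cv2
a=cv2.imread("pics/w4.png")[60:300,110:430]; cv2.imwrite("pics/w4c.png",cv2.resize(a,(800,600),interpolation=cv2.INTER_CUBIC))
E
```

```text
t 22.45 tcp [ 509.6 -133.9  190. ] yaw of tool y 89.29 tilt [ 0.001 -0.   ] F [-0.6 -0.2 -1.3] open 0.611 gf 0.0
0.94 [248. 215. 286. 258.] 1355 [265. 235.] z26: [ 578. -125.]
0.84 [157. 103. 210. 148.] 1636 [180. 125.] z26: [ 466. -203.]
0.8 [204. 222. 242. 266.] 1364 [223. 242.] z26: [ 586. -169.]
0.75 [236. 249. 272. 292.] 1201 [253. 271.] z26: [ 619. -138.]
0.74 [232. 103. 275. 150.] 1544 [255. 126.] z26: [ 468. -134.]
0.72 [216. 183. 257. 226.] 1440 [237. 205.] z26: [ 545. -153.]
0.63 [259. 174. 304. 218.] 1442 [280. 197.] z26: [ 538. -110.]
```

View pics/w4c.png

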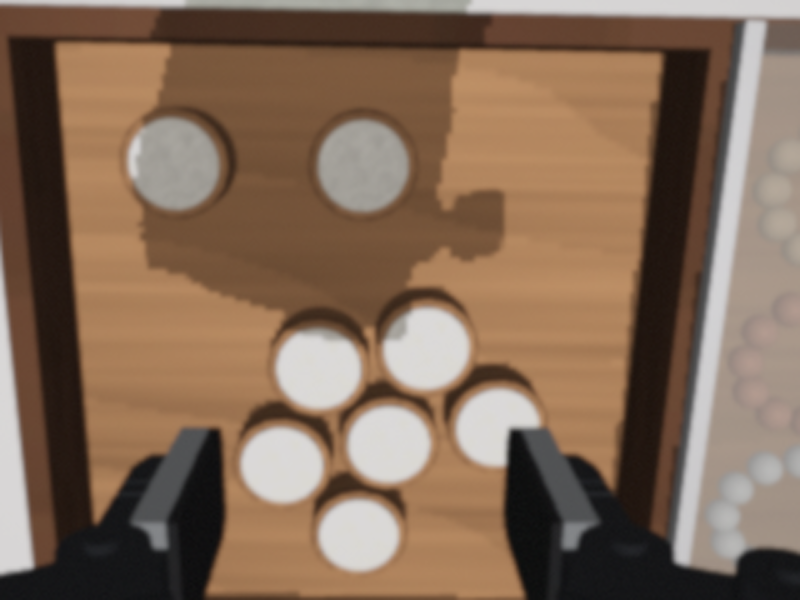

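Request:
servo_tool --moves '[[[9, 8, -20, 8], [9, 8, -20, 8], [9, 8, -20, 8], [9, 8, -20, 8], [9, 8, -20, 8], [10, 7, -20, 8], [10, 7, -15, 7.7], [0, 0, -10, 0], [0, 0, 0, 0], [0, 0, 0, 0], [0, 0, 0, 0]]]' --jaw 49

```text
time_s: 23.65
eef_pos: [574.1, -80.3, 45.4]
eef_rot: [-0.461, 0.888, -0.0, 0.0]
wrist_force: [0.3, 0.6, 0.2]
opening: 0.574
grasp_force: 0.0
```

Request:
servo_tool --moves '[[[0, 0, -15, 0], [0, 0, -15, 0], [0, 0, -5, 0], [0, 0, 0, 0], [0, 0, 0, 0]]]'

```text
time_s: 24.15
eef_pos: [574.6, -80.1, 10.4]
eef_rot: [-0.461, 0.887, -0.0, 0.0]
wrist_force: [-0.2, -1.1, -0.1]
opening: 0.576
grasp_force: 0.0
```

Request:
servo_tool --moves '[[[0, 0, 0, 0], [0, 0, 0, 0], [0, 0, 0, 0], [0, 0, 0, 0], [0, 0, 20, 0], [0, 0, 15, 0], [26, 6, 0, 0], [26, 6, 0, 0], [0, 0, -15, 0], [0, 0, -15, 0], [0, 0, 0, 0], [0, 0, 0, 0]]]' --jaw 32

```text
time_s: 25.35
eef_pos: [626.1, -67.9, 14.8]
eef_rot: [-0.462, 0.887, 0.0, -0.0]
wrist_force: [0.7, 0.3, 0.8]
opening: 0.462
grasp_force: 20.5
```

Request:
servo_tool --moves '[[[0, 0, -3, 0], [0, 0, -2, 0], [0, 0, 0, 0]]]'

```text
time_s: 25.65
eef_pos: [626.7, -68.0, 10.7]
eef_rot: [-0.461, 0.887, -0.0, 0.001]
wrist_force: [-1.1, 0.4, 4.2]
opening: 0.458
grasp_force: 20.8
```

Request:
servo_tool --moves '[[[0, 0, 0, 0], [0, 0, 0, 0], [0, 0, 25, 0], [0, 0, 25, 0], [-22, -10, 0, -8], [-22, -10, 0, -8], [-22, -10, 0, -8], [-21, -11, 0, -8], [0, 0, 0, -8], [0, 0, 0, -8], [0, 0, 0, -8], [0, 0, 0, -8]]]' --jaw 49

```text
time_s: 26.85
eef_pos: [539.1, -109.0, 59.8]
eef_rot: [0.082, 0.997, -0.0, 0.0]
wrist_force: [0.4, 0.1, 0.3]
opening: 0.574
grasp_force: 0.0
```

Request:
servo_tool --moves '[[[0, 0, 0, -8], [0, 0, 0, -8], [0, 0, 0, -8], [0, 0, 0, -8], [0, 0, -10, -4], [0, 0, 0, 0], [0, 0, 0, 0], [0, 0, 0, 0]]]'

```text
time_s: 27.65
eef_pos: [539.4, -108.9, 50.0]
eef_rot: [0.382, 0.924, -0.0, 0.0]
wrist_force: [0.5, -0.0, 0.3]
opening: 0.571
grasp_force: 0.0
```

Go down, grip C, carry to (470.6,-63.8).

Request:
servo_tool --moves '[[[0, 0, -15, 0], [0, 0, -15, 0], [0, 0, -10, 0], [0, 0, 0, 0], [0, 0, 0, 0]]]'

```text
time_s: 28.15
eef_pos: [539.3, -108.9, 9.9]
eef_rot: [0.383, 0.924, -0.0, -0.0]
wrist_force: [-0.0, -1.0, 0.9]
opening: 0.576
grasp_force: 0.0
```

Request:
servo_tool --moves '[[[0, 0, 0, 0], [0, 0, 0, 0], [0, 0, 0, 0], [0, 0, 0, 0], [0, 0, 20, 0], [0, 0, 15, 0], [-23, 15, 0, 0], [-23, 15, 0, 0], [-23, 15, 0, 0], [0, 0, -15, 0], [0, 0, -15, 0], [0, 0, 0, 0]]]' --jaw 32

```text
time_s: 29.35
eef_pos: [468.9, -63.6, 13.6]
eef_rot: [0.383, 0.924, -0.0, -0.001]
wrist_force: [-0.4, 0.1, -0.7]
opening: 0.458
grasp_force: 20.4
```

Request:
servo_tool --moves '[[[0, 0, -2, 0], [0, 0, -2, 0], [0, 0, 0, 0]]]'

```text
time_s: 29.65
eef_pos: [470.5, -64.0, 10.9]
eef_rot: [0.383, 0.924, 0.0, 0.0]
wrist_force: [0.7, 0.4, -0.1]
opening: 0.457
grasp_force: 20.4
```

Request:
servo_tool --moves '[[[0, 0, -0.5, 0], [0, 0, 0, 0], [0, 0, 0, 0], [0, 0, 25, 0], [0, 0, 25, 0], [19, -22, 0, 8], [19, -22, 0, 8], [19, -22, 0, 8], [19, -22, 0, 8], [0, 0, 0, 8], [0, 0, -10, 8], [0, 0, 0, 7]]]' --jaw 49

```text
time_s: 30.85
eef_pos: [545.6, -152.0, 49.0]
eef_rot: [-0.09, 0.996, 0.0, -0.001]
wrist_force: [-1.0, 0.5, 0.6]
opening: 0.576
grasp_force: 0.0
```

Request:
servo_tool --moves '[[[0, 0, 0, 0], [0, 0, 0, 0], [0, 0, -15, 0], [0, 0, 0, 0], [0, 0, 0, 0]]]'

```text
time_s: 31.35
eef_pos: [546.0, -151.8, 35.3]
eef_rot: [-0.086, 0.996, 0.0, -0.0]
wrist_force: [0.0, 0.0, 0.5]
opening: 0.569
grasp_force: 0.0
```

Down, grip D, carry to (544.6,-206).

Request:
servo_tool --moves '[[[1, -1, -15, 0], [0, 0, -10, 0], [0, 0, 0, 0], [0, 0, 0, 0]]]'

```text
time_s: 31.75
eef_pos: [547.1, -152.8, 10.3]
eef_rot: [-0.087, 0.996, -0.0, -0.0]
wrist_force: [-1.1, 0.4, 0.3]
opening: 0.57
grasp_force: 0.0
```

Request:
servo_tool --moves '[[[0, 0, 0, 0], [0, 0, 0, 0], [0, 0, 0, 0], [0, 0, 0, 0], [0, 0, 20, 0], [0, 0, 15, 0], [-1, -26, 0, 0], [-1, -27, 0, 0], [0, 0, -15, 0], [0, 0, -15, 0], [0, 0, 0, 0], [0, 0, 0, 0]]]' --jaw 32

```text
time_s: 32.95
eef_pos: [544.9, -205.7, 15.1]
eef_rot: [-0.087, 0.996, 0.0, -0.0]
wrist_force: [0.1, -0.5, 0.4]
opening: 0.451
grasp_force: 20.3
```

Request:
servo_tool --moves '[[[0, 0, -2, 0], [0, 0, -2, 0], [0, 0, 0, 0]]]'

```text
time_s: 33.25
eef_pos: [545.3, -205.8, 11.3]
eef_rot: [-0.087, 0.996, -0.0, 0.0]
wrist_force: [-0.5, 0.5, -0.1]
opening: 0.455
grasp_force: 20.3
```

Request:
servo_tool --moves '[[[0, 0, -1, 0], [0, 0, 0, 0]]]'

```text
time_s: 33.45
eef_pos: [545.4, -205.9, 10.8]
eef_rot: [-0.087, 0.996, -0.0, 0.0]
wrist_force: [-1.2, 1.0, 6.0]
opening: 0.461
grasp_force: 20.7
```

Request:
servo_tool --moves '[[[0, 0, 0, 0], [0, 0, 0, 0], [0, 0, 25, 0], [0, 0, 25, 0], [8, 20, 0, -8], [8, 20, 0, -8], [9, 20, 0, -8], [9, 21, 0, -8], [0, 0, 0, -8], [0, 0, -10, -8], [0, 0, 0, -8], [0, 0, -10, -4]]]' --jaw 49

```text
time_s: 34.65
eef_pos: [579.9, -124.9, 40.7]
eef_rot: [0.425, 0.905, 0.0, 0.001]
wrist_force: [0.0, -0.2, -0.3]
opening: 0.569
grasp_force: 0.0
```

Request:
servo_tool --moves '[[[0, 0, 0, 0], [0, 0, 0, 0], [0, 0, 0, 0]]]'

```text
time_s: 34.95
eef_pos: [579.4, -124.9, 40.5]
eef_rot: [0.422, 0.907, 0.0, 0.0]
wrist_force: [0.5, 0.6, 1.1]
opening: 0.574
grasp_force: 0.0
```

Down, grip F, carry to (548.6,-66).

Request:
servo_tool --moves '[[[0, 0, -15, 0], [0, 0, -15, 0], [0, 0, 0, 0], [0, 0, 0, 0]]]'

```text
time_s: 35.35
eef_pos: [579.2, -124.9, 10.5]
eef_rot: [0.423, 0.906, -0.0, -0.0]
wrist_force: [0.4, -0.1, -0.3]
opening: 0.574
grasp_force: 0.0
```

Request:
servo_tool --moves '[[[0, 0, 0, 0], [0, 0, 0, 0], [0, 0, 0, 0], [0, 0, 0, 0], [0, 0, 20, 0], [0, 0, 15, 0], [-15, 29, 0, 0], [-16, 30, 0, 0], [0, 0, -15, 0], [0, 0, -15, 0], [0, 0, 0, 0], [0, 0, 0, 0]]]' --jaw 32

```text
time_s: 36.55
eef_pos: [548.1, -65.9, 15.3]
eef_rot: [0.423, 0.906, -0.0, -0.0]
wrist_force: [-1.1, 0.6, -0.2]
opening: 0.454
grasp_force: 20.4
```

Request:
servo_tool --moves '[[[0, 0, -3, 0], [0, 0, -2, 0], [0, 0, 0, 0]]]'

```text
time_s: 36.85
eef_pos: [548.8, -66.1, 11.1]
eef_rot: [0.423, 0.906, 0.0, 0.001]
wrist_force: [-1.7, -0.3, 6.5]
opening: 0.455
grasp_force: 20.9
```

Request:
servo_tool --moves '[[[0, 0, 0, 0], [0, 0, 0, 0], [0, 0, 25, 0], [0, 0, 25, 0], [10, -25, 0, 8], [10, -25, 0, 8], [10, -26, 0, 8], [9, -26, 0, 8], [0, 0, 0, 8], [0, 0, 0, 8], [0, 0, 0, 8], [0, 0, 0, 8]]]' --jaw 49

```text
time_s: 38.05
eef_pos: [587.1, -168.1, 59.9]
eef_rot: [-0.124, 0.992, 0.0, -0.0]
wrist_force: [-0.3, 0.0, -0.4]
opening: 0.576
grasp_force: 0.0
```

Request:
servo_tool --moves '[[[0, 0, 0, 8], [0, 0, 0, 8], [0, 0, 0, 8], [0, 0, -10, 2], [0, 0, -10, 0], [0, 0, 0, 0], [0, 0, 0, 0], [0, 0, 0, 0]]]'

```text
time_s: 38.85
eef_pos: [587.4, -167.9, 40.4]
eef_rot: [-0.342, 0.94, -0.0, 0.0]
wrist_force: [-0.9, -0.8, 0.1]
opening: 0.571
grasp_force: 0.0
```

Down, grip H, carry to (622.6,-208.2).

Request:
servo_tool --moves '[[[0, 0, -15, 0], [0, 0, -15, 0], [0, 0, 0, 0], [0, 0, 0, 0]]]'

```text
time_s: 39.25
eef_pos: [587.2, -167.9, 10.5]
eef_rot: [-0.342, 0.94, -0.0, -0.0]
wrist_force: [-0.5, 0.3, 1.2]
opening: 0.572
grasp_force: 0.0
```

Request:
servo_tool --moves '[[[0, 0, 0, 0], [0, 0, 0, 0], [0, 0, 0, 0], [0, 0, 0, 0], [0, 0, 20, 0], [0, 0, 15, 0], [18, -20, 0, 0], [17, -20, 0, 0], [0, 0, -15, 0], [0, 0, -15, 0], [0, 0, 0, 0], [0, 0, 0, 0]]]' --jaw 32

```text
time_s: 40.45
eef_pos: [622.0, -207.8, 15.2]
eef_rot: [-0.342, 0.94, 0.0, -0.0]
wrist_force: [-0.5, -1.3, 0.6]
opening: 0.46
grasp_force: 20.4
```

Request:
servo_tool --moves '[[[0, 0, -3, 0], [0, 0, -2, 0], [0, 0, 0, 0]]]'

```text
time_s: 40.75
eef_pos: [622.7, -207.9, 11.2]
eef_rot: [-0.342, 0.94, -0.001, 0.001]
wrist_force: [0.7, -0.5, 3.4]
opening: 0.458
grasp_force: 20.7
```

Request:
servo_tool --moves '[[[0, 0, 0, 0], [0, 0, 0, 0], [0, 0, 20, 0], [0, 0, 25, 0], [-15, 12, 35, -8], [-20, 12, 35, -8], [-20, 12, 35, -8], [-25, 12, 25, -8], [-25, 12, 0, -8], [-25, 12, 0, -1.5], [0, 0, 0, 0], [0, 0, 0, 0]]]' --jaw 49

```text
time_s: 41.95
eef_pos: [492.4, -135.9, 185.6]
eef_rot: [0.013, 1.0, -0.0, 0.001]
wrist_force: [0.5, -0.6, -0.5]
opening: 0.576
grasp_force: 0.0
```

```bash
python3 look.py w5;python3 - <<'E'
import cv2
a=cv2.imread("pics/w5.png")[40:320,90:463]; cv2.imwrite("pics/w5c.png",cv2.resize(a,(799,600),interpolation=cv2.INTER_CUBIC))
E
```

```text
t 41.95 tcp [ 492.4 -135.9  185.6] yaw of tool y 88.52 tilt [ 0.001 -0.   ] F [ 0.5 -0.6 -0.5] open 0.576 gf 0.0
0.97 [303. 202. 348. 242.] 1250 [326. 219.] z26: [544. -67.]
0.96 [191. 288. 220. 330.] 932 [205. 307.] z26: [ 641. -195.]
0.95 [242. 265. 277. 308.] 1293 [257. 286.] z26: [ 617. -137.]
0.84 [300. 271. 318. 306.] 355 [308. 291.] z26: [625. -83.]
0.75 [157. 124. 208. 166.] 1597 [183. 144.] z26: [ 466. -203.]
0.66 [167. 200. 208. 240.] 1186 [187. 218.] z26: [ 539. -205.]
0.64 [308. 123. 357. 167.] 1641 [330. 144.] z26: [470. -65.]
0.56 [235. 121. 279. 167.] 1568 [257. 145.] z26: [ 468. -134.]
```

View pics/w5c.png

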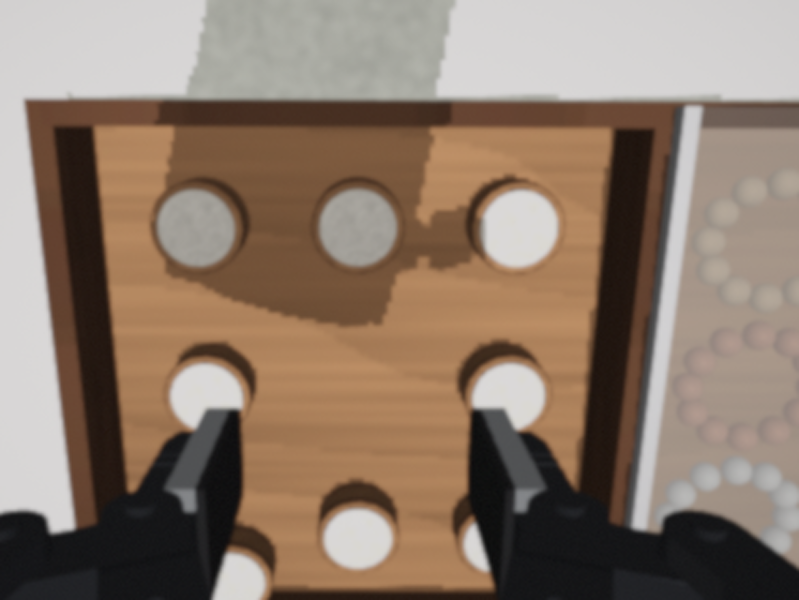

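```bash
python3 - <<'E'
from h import *;import json
c=json.load(open("w5.json"));f=lambda P:((w2p(c,P)-[90,40])*799/373).round(0)
print(f([[622.7,-208,26],[626,-68,26],[624,-138,26]]))
print("right/bottom edge H pred",f([[622.7,-188,26],[642.7,-208,26]]))
t=cams.calibration("top");im=cams.capture("top");
for d in models.silhouettes("top","drum1"):
    ys,xs=np.nonzero(d["pixels"]);print(round(d["conf"],2),len(xs),p2w(t,[xs.mean(),ys.mean()],22)[0,:2].round(0))
a=im[120:220,240:340];cv2.imwrite("pics/top5c.png",cv2.resize(a,(600,600),interpolation=cv2.INTER_CUBIC))
E
```

```text
[[215. 542.]
 [499. 541.]
 [357. 541.]]
right/bottom edge H pred [[256. 541.]
 [218. 577.]]
0.62 32 [473. -58.]
```

View pics/top5c.png

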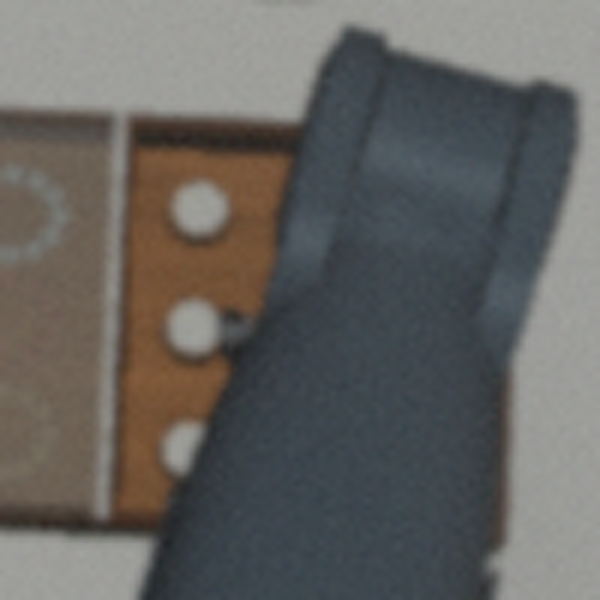

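Request:
servo_tool --moves '[[[8, 34, 0, 0], [9, 34, 0, 0], [9, 34, 0, 0], [9, 34, -10, 0], [9, 34, -10, 0], [9, 34, -15, 0], [8, 34, 0, 0], [0, 0, 0, 0], [0, 0, 0, 0]]]'

```text
time_s: 43.05
eef_pos: [553.5, 102.6, 149.4]
eef_rot: [0.012, 1.0, -0.0, -0.0]
wrist_force: [0.0, -0.3, 0.8]
opening: 0.576
grasp_force: 0.0
```

```bash
python3 - <<'E'
from h import *
pose()
w=cams.calibration("wrist");print("handle px if open",w2p(w,[[553.5,102,88]]))
t=cams.calibration("top");im=cams.capture("top");
for d in models.silhouettes("top","drum1"):
    ys,xs=np.nonzero(d["pixels"]);print(round(d["conf"],2),len(xs),p2w(t,[xs.mean(),ys.mean()],24)[0,:2].round(0))
a=im[120:220,240:340];cv2.imwrite("pics/top6c.png",cv2.resize(a,(600,600),interpolation=cv2.INTER_CUBIC))
P=w2p(t,[[466.7,-203.8,26],[468.6,-133.8,26],[470.6,-63.8,26],[544.6,-206,26],[548.6,-66,26],[622.6,-208.2,26],[624.4,-138,26],[626.5,-68,26]]);print(((P-[240,120])*6).round(0).tolist())
E
```

```text
t 43.05 tcp [553.5 102.6 149.4] yaw of tool y 88.57 tilt [-0.001 -0.001] F [ 0.  -0.3  0.8] open 0.576 gf 0.0
handle px if open [[254.45931715 204.33509229]]
0.58 110 [468. -65.]
0.58 98 [ 468. -135.]
0.5 80 [ 467. -203.]
0.49 99 [625. -69.]
0.45 88 [548. -68.]
[[411.0, 458.0], [298.0, 453.0], [186.0, 447.0], [414.0, 335.0], [191.0, 325.0], [418.0, 214.0], [307.0, 209.0], [196.0, 204.0]]
```

View pics/top6c.png

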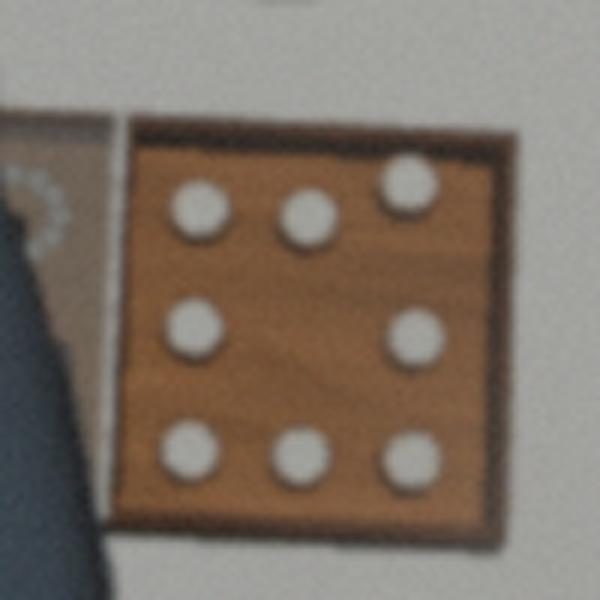

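Request:
servo_tool --moves '[[[0.5, -0.5, -30, 0], [0, 0, -30, 0], [0, 0, -18, 0], [0, 0, -4, 0], [0, 0, 0, 0], [0, 0, 0, 0]]]'

```text
time_s: 43.75
eef_pos: [554.5, 101.2, 69.3]
eef_rot: [0.014, 1.0, 0.0, 0.001]
wrist_force: [-0.3, -1.0, 0.1]
opening: 0.574
grasp_force: 0.0
```

Request:
servo_tool --moves '[[[0, 0, 0, 0], [0, 0, 0, 0], [0, 0, 0, 0], [0, 0, 0, 0], [0, 0, 0, 0], [0, 0, 0, 0]]]' --jaw 5 --newtons 25

```text
time_s: 44.35
eef_pos: [554.1, 101.7, 69.0]
eef_rot: [0.013, 1.0, 0.0, 0.001]
wrist_force: [-0.6, -0.6, 6.1]
opening: 0.157
grasp_force: 26.3
```

Request:
servo_tool --moves '[[[-0.6, -20, 0, 0], [-0.6, -30, 0, 0], [-0.7, -30, 0, 0], [-0.7, -30, 0, 0], [-0.8, -30, 0, 0], [-0.8, -30, 0, 0], [-0.7, -30, 0, 0], [-0.6, -20, 0, 0], [-0.4, -14, 0, 0], [-0.1, -4, 0, 0], [0, 0, 0, 0], [0, 0, 0, 0]]]'

```text
time_s: 45.55
eef_pos: [547.1, -137.0, 69.0]
eef_rot: [0.014, 1.0, -0.0, -0.0]
wrist_force: [-5.9, -2.0, 9.7]
opening: 0.158
grasp_force: 26.8
```

Request:
servo_tool --moves '[[[0, -1, 0, 0], [0, -1, 0, 0], [0, 0, 0, 0], [0, 0, 0, 0]]]'

```text
time_s: 45.95
eef_pos: [547.0, -138.2, 69.0]
eef_rot: [0.013, 1.0, -0.0, -0.0]
wrist_force: [-5.7, -0.1, 10.0]
opening: 0.155
grasp_force: 26.8
```

Request:
servo_tool --moves '[[[0, 0, 0, 0], [0, 0, 0, 0], [0, 0, 0, 0], [0, 0, 30, 0], [-5, 10, 40, 0], [-5, 40, 20, 0], [-5, 45, 0, 0], [-5, 45, 0, 0], [-5, 45, 0, 0], [-5, 45, 0, 0], [-5, 45, 0, 0], [-5, 45, 0, 0]]]' --jaw 50

```text
time_s: 47.15
eef_pos: [507.3, 183.5, 158.2]
eef_rot: [0.013, 1.0, 0.0, 0.0]
wrist_force: [0.3, -0.7, 0.3]
opening: 0.585
grasp_force: 0.0
```

Request:
servo_tool --moves '[[[-4, 40, 0, -1], [-4, 40, 0, -1], [-4, 40, 0, -1], [-4, 40, 0, -1], [-3, 40, 0, -1], [0, 5, 0, 0], [0, 0, 0, 0], [0, 0, 0, 0], [0, 0, 0, 0]]]' --jaw 0

```text
time_s: 48.05
eef_pos: [488.9, 385.4, 158.2]
eef_rot: [0.058, 0.998, -0.0, -0.0]
wrist_force: [0.1, 0.0, -0.5]
opening: 0.0
grasp_force: 0.0
```

```bash
python3 - <<'E'
from h import *
pose()
t=cams.calibration("top");im=cams.capture("top");
for d in models.silhouettes("top","cover"): print(d["conf"],d["box"])
a=im[120:220,240:340];a=cv2.resize(a,(600,600),interpolation=cv2.INTER_CUBIC);cv2.imwrite("pics/top7c.png",a)
E
```

```text
t 48.05 tcp [488.9 385.4 158.2] yaw of tool y 83.41 tilt [-0. -0.] F [ 0.1  0.  -0.5] open 0.0 gf 0.0
0.94 [259.7, 139.2, 324.1, 209.6]
```

View pics/top7c.png

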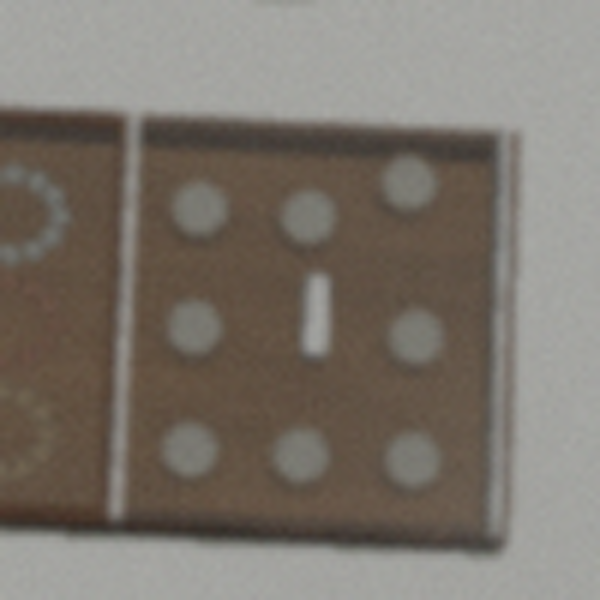

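Request:
servo_tool --moves '[[[0, 3, -30, 0], [0, 0, -25, 0], [0, 0, -14, 0], [0, 0, -5, 0], [0, 0, 0, 0], [0, 0, 0, 0]]]'

```text
time_s: 48.75
eef_pos: [489.2, 389.7, 85.1]
eef_rot: [0.057, 0.998, 0.0, 0.0]
wrist_force: [0.3, -0.5, 0.3]
opening: 0.0
grasp_force: 0.0
```

Request:
servo_tool --moves '[[[0, 0, -4, 0], [0, 0, -4, 0], [0, 0, -4, 0], [0, 0, -3, 0], [0, 0, 0, 0], [0, 0, 0, 0]]]'

```text
time_s: 49.35
eef_pos: [488.9, 389.7, 69.3]
eef_rot: [0.057, 0.998, 0.0, 0.0]
wrist_force: [1.6, 0.1, 3.0]
opening: 0.0
grasp_force: 1.2
```

Request:
servo_tool --moves '[[[0, 0, -1.5, 0], [0, 0, -1, 0], [0, 0, 0, 0], [0, 0, 0, 0], [0, 0, 0, 0], [0, 0, 0, 0]]]'

```text
time_s: 49.95
eef_pos: [488.8, 389.7, 66.7]
eef_rot: [0.057, 0.998, 0.0, 0.0]
wrist_force: [2.3, 0.3, 3.5]
opening: 0.0
grasp_force: 1.4
```

Request:
servo_tool --moves '[[[0, 0, 10, 0], [0, 0, 30, 0], [0, 0, 40, 0], [0, 0, 40, 0], [0, 0, 0, 0], [0, 0, 0, 0], [0, 0, 0, 0], [0, 0, 0, 0]]]'

```text
time_s: 50.75
eef_pos: [487.9, 389.1, 185.2]
eef_rot: [0.057, 0.998, -0.001, -0.001]
wrist_force: [-0.0, -0.1, 0.4]
opening: -0.003
grasp_force: 0.0
```

```bash
python3 - <<'E'
from h import *
from rig import ticket
pose()
cams.capture("top")
t=cams.calibration("top")
for d in models.silhouettes("top","drum1"):
    ys,xs=np.nonzero(d["pixels"]);print(round(d["conf"],2),p2w(t,[xs.mean(),ys.mean()],24)[0,:2].round(0))
E
```

```text
t 50.75 tcp [487.9 389.1 185.2] yaw of tool y 83.48 tilt [-0.002 -0.002] F [-0.  -0.1  0.4] open -0.003 gf 0.0
```

```bash
python3 -c "
from rig import ticket
print(ticket.hand_in())"
```

```text
the job is handed in; nothing more can be done
None
```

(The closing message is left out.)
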